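# Change the specimen on the inverted microscope

### The arm

A 7-joint arm with a two-finger parallel gripper is mounted at the origin on the work surface. World frame = base frame: x ahead of the robot, y to its left, z up, the work surface at z = 0. Lengths are in m, angles in rad, forces in N, time in s.
With the tool pointing down it reaches from about 0.35 to 0.9 m from the base axis. Payload 8.1 kg.
Tool frame: the origin (TCP) lies midway between the tips of the shut fingers; the grasp point (between the pads) lies 19 mm behind it; z points along the fingers, y is the line along which they close (so a half turn about z gives the same grasp; the last joint's range is limited). The gripper opens to 92 mm and grips with 3 to 60 N. Pads are 19 mm wide; open, the fingers measure 130 mm over their backs; the gripper's body (75 mm by 190 mm) begins 47 mm behind the grasp point.
Start: joints at [-1.434, 0.434, 0.025, 1.573, -0.012, 1.134, -0.075], TCP at [0.148, 0.607, 0.227] pointing down, gripper open.
Joint ranges: [-2.62, 2.62], [-0.44, 2.09], [-1.27, 1.32], [0.08, 2.57], [-1.32, 4.46], [0.12, 2], [-2.74, 2.74]. Speed limits (rad/s): [2.22, 2.22, 3.01, 3.01, 3.14, 3.14, 3.14].

### API

Orientations are given as a rotation vector (axis times angle).
In Python, from cell import arm gives the robot as it stands.
- The arm moves only by the tool carry_out, never from a script. Its arguments are lists of equal length, an entry for each row: "claw": the finger opening in cm, from 0 to 9.18; "delta_pos": the shift along the tool's x, y, z in cm, a list of three; "angular": the turn, a rotation vector about the tool's x, y, z in rad, a list of three. In form: {"claw": [claw, ...], "delta_pos": [[dx, dy, dz], ...], "angular": [[ax, ay, az], ...]}. A call has 1 to 20 rows; each row shifts and turns the commanded pose from where the row before left it, along the tool's axes as they then stand; what a row does not reach is not made up. A row lasts 1/10 s, in which the tool goes at most 50 mm and 8.59 degrees, less where a joint would pass 70% of its speed; a pose out of reach is approached as far as the arm can. A call with a gripper value outside its range is refused whole. The fingers move at their own pace and stop on an object; "force" is the grip in N (left out, the last holds). Time passes only in rows, so rows that do not move let the fingers close. It gives the time, the measured TCP pose, the force, the opening and the grip force at its end, in the units of the state.
- arm.observe(): the state, without advancing time (a new reading comes with each control period).
- arm.get_image(name): name is "side" or "top" or "wrist"; returns a dict with "frame" (480x640x3 uint8, red, green, blue), "mtx" (3x3 intrinsics, pixels), "T" (4x4, takes a point from camera to world coordinates). Camera axes: x right, y down, z forward; pixel columns grow to the right and rows downward; lengths in m; the calibration is good to about 2 mm. The wrist camera is an equidistant fisheye: a pixel r from the principal point sees the ray r / f radians off the axis. A picture is of the moment at which its call begins. There is no depth.
- arm.sign_off(): hands the job in; it is judged then, once.
Trained networks look in a picture, given as the dict that the camera call returned (one of the last four; its "shot" number tells which), for a name from the list of things; names that differ only in an ending like _2 or _b are one class to them, and where a whole thing is asked for, a point or a joint stands for the part that bears it (a point fixed in the world has none). Each returns a list of dicts, best first, with "conf" (0 to 1); they miss things now and then, are a little off and sometimes report something else, mostly with a low value. They report only what shows in the picture. A call takes as long as a camera call. They do not tell look-alikes from the thing itself.
- arm.look_for(label, picture): "centre" ([column, row] as shares, 0 to 1, of the picture: columns of its width, rows of its height, amid what is visible of it).
- arm.trace(label, picture): "region" (480x640 bool, what is visible of it) and "centre" ([column, row] as shares, 0 to 1, of the picture: columns of its width, rows of its height, amid what is visible of it).
- arm.place_of(label, picture): "centre" ([column, row] as shares, 0 to 1, of the picture: columns of its width, rows of its height: a listed point, or the origin of a listed thing).
The state is a dict: "clock": time; "joints": joint angles; "dq": joint speeds; "joint_efforts": joint torques, N m; "position": TCP position; "ee_rot": TCP orientation; "force": force on the tool from outside, world axes, zero at the start; "ft_torque": the same for the moment, N m; "width": opening from 0.0 (shut) to 1.0 (fully open); "gripper_force": force on a finger pad.
Only numpy, scipy, OpenCV 4.12 (cv2) and the standard library are available. Lean on these libraries where they do the work, as an engineer would, in place of code of your own. Each camera call takes 0.05 s, during which the arm holds its last target. There are 200 camera calls.

### The job

Change the specimen on the microscope: stand the bottle and the canister from the storage channel in the steel tray so that the large mount between them can be reached, move the finished small mount from the microscope stage into the tray, and set the large mount centred over the stage opening. Then put the bottle and the canister back in the channel, each just where it stood before; the small mount stays in the tray. Keep everything upright and let go of it all.

Things in the scene. Friction and masses are not known exactly. Their poses are not given: they have to be found in the camera images.
- bottle: Round amber glass bottle with a narrower black cap, one of the two containers in the channel. Body 40 mm diameter, straight up to 66 mm; cap 31 mm diameter from 72 to 86 mm (total height 86 mm), 130 g. Origin: centre of its underside; z up.
- canister: Square white plastic canister with a slightly smaller grey lid, the other container in the channel. Body 38 x 38 mm, 68 mm high, lid 34 x 34 mm up to 80 mm (total height), 130 g. Origin: centre of its underside; x and y along its sides, roughly those of the channel; z up.
- large_mount: The next specimen: beige resin disc, 40 mm diameter, 25 mm high, 60 g, with a rectangular steel inlay in its top. Starts in the middle of the channel between bottle and canister, with only about 13 to 17 mm free to each of them. Origin: centre of its underside; z up.
- small_mount: The finished specimen: beige resin disc, 30 mm diameter, 20 mm high, 35 g, with a round steel inlay in its top. Starts on the microscope stage, at most 8 mm off its centre. Origin: centre of its underside; z up.
- channel: Fixed aluminium storage channel, 200 mm along its x, 64 mm along its y, open at both ends and above. Floor 4 mm thick; long side walls 4 mm thick, 56 mm apart inside, 30 mm high overall. Rings on the floor mark places at x = -54, 0, +54 mm; the containers stand on the outer two, either way round. The large mount can only be gripped with the fingers along x. Origin: centre of the underside; z up.
- tray: Fixed low steel tray, the side area. Outside 190 mm along its x, 250 mm along its y, rim 16 mm high, wall and floor 3 mm thick. Loose black tweezers (130 mm long, 10 mm wide, 7 mm high) lie in it along its y, centred at about x = +75 mm, y = 0; the rest is empty. Origin: centre of its underside on the bench; z up.
- microscope: Fixed inverted microscope. Black stage plate on top, open above: 220 mm along its x, 180 mm along its y, upper face 190 mm above the bench; bright round insert of 110 mm with a small dark opening at its centre (flush; things stand on it). Origin: on the bench straight below the opening; z up. From y = -140 mm its body is 222 mm high, from y = -230 mm the head and eyepieces rise to about 350 mm.
There are look-alikes about, which are no part of the job. Leave any yellow look-alike of the large_mount alone. Leave any turquoise look-alike of the bottle alone.

How it is judged:
By the outcome, as a careful person would: the job done as asked, in the order asked, and still so for the second after the job is handed in, with the robot touching nothing.
It also fails if it takes over 136 s, if anything falls off the work surface, if the arm or the gripper's body presses on something with over 40 N, if the wrist force passes 120 N, or if a joint passes its speed limit or range.

## Working session

There is one attempt and no reset: what is moved stays moved. The work goes in short steps, Python scripts to look and compute and a tool call to move; the robot and the scene stay as the last step left them, time stands still between calls to the robot, and variables do not carry over. Pictures are saved under pics/ and viewed, at most 14 in all, crops included, and the job is handed in when it is done.

Besides the shell and the picture viewer there is one more tool, called after "Emit:" as name(argument=value, ...) on one line, values as JSON. carry_out: Moves the arm, as the interface text tells. Its arguments: {"type":"object","properties":{"claw":{"type":"array","items":{"type":"number"}},"delta_pos":{"type":"array","items":{"type":"array","items":{"type":"number"}}},"angular":{"type":"array","items":{"type":"array","items":{"type":"number"}}},"force":{"type":"number"}},"required":["claw","delta_pos","angular"]}

```bash
mkdir -p pics; ls; cat > h.py <<'E'
import numpy as np, cv2
from cell import arm
from scipy.spatial.transform import Rotation as R
def save(p,n): cv2.imwrite(f'pics/{n}.png',p['frame'][:,:,::-1])
def ray(p,uv):
    K,T=p['mtx'],np.array(p['T']); x=(uv[0]-K[0][2])/K[0][0]; y=(uv[1]-K[1][2])/K[1][1]
    if p.get('fish'):
        r=np.hypot(x,y); d=np.array([x/r*np.sin(r),y/r*np.sin(r),np.cos(r)]) if r>1e-9 else np.array([0,0,1.])
    else: d=np.array([x,y,1.]); d/=np.linalg.norm(d)
    return T[:3,3],T[:3,:3]@d
def atz(p,uv,z):
    o,d=ray(p,uv); return o+d*(z-o[2])/d[2]
def tri(*rs):
    A=sum(np.eye(3)-np.outer(d,d) for o,d in rs); b=sum((np.eye(3)-np.outer(d,d))@o for o,d in rs)
    x=np.linalg.solve(A,b); return x,[float(np.linalg.norm((np.eye(3)-np.outer(d,d))@(x-o))) for o,d in rs]
def proj(p,X):
    K,T=p['mtx'],np.array(p['T']); c=T[:3,:3].T@(np.array(X)-T[:3,3])
    if p.get('fish'):
        r=np.hypot(c[0],c[1]); t=np.arctan2(r,c[2]); c=np.array([c[0]/r*t,c[1]/r*t,1])
    else: c=c/c[2]
    return np.array([K[0][0]*c[0]+K[0][2],K[1][1]*c[1]+K[1][2]])
def get(n):
    p=arm.get_image(n); p['fish']=n=='wrist'; return p
S=np.array([640,480])
E
python3 - <<'E'
from h import *
np.set_printoptions(precision=4,suppress=True)
print(arm.observe())
for n in ['side','top','wrist']:
    p=get(n); save(p,n+'0'); print(n,p['mtx'],p['T'])
    for l in ['bottle','canister','large_mount','small_mount','channel','tray','microscope']:
        print(l,[(np.round(np.array(r['centre'])*S),round(r['conf'],2)) for r in arm.place_of(l,p)][:4],[(np.round(np.array(r['centre'])*S),round(r['conf'],2)) for r in arm.look_for(l,p)][:4])
E
```

```text
pics
{'clock': 0.0, 'joints': array([-1.4336,  0.4352,  0.025 ,  1.5741, -0.0116,  1.134 , -0.0751]), 'dq': array([ 0.0009,  0.0011, -0.0007,  0.0008,  0.0016,  0.0008, -0.0003]), 'joint_efforts': array([  0.0009, -66.7853,   0.9854, -31.4458,  -0.0604,   0.0428,
         0.0002]), 'position': array([0.1484, 0.6066, 0.2259]), 'ee_rot': array([-0.3759, -3.119 ,  0.0024]), 'force': array([ 0.3306, -0.2428, -0.7192]), 'ft_torque': array([-0.0126, -0.0259,  0.0178]), 'gripper_force': 0.0, 'width': 0.9975678689571584}
side [[454.7728   0.     318.0037]
 [  0.     454.7728 236.0868]
 [  0.       0.       1.    ]] [[ 0.9981 -0.0482  0.0372  0.5241]
 [-0.0594 -0.635   0.7702 -0.6327]
 [-0.0136 -0.771  -0.6367  0.6547]
 [ 0.      0.      0.      1.    ]]
bottle [(array([353., 318.]), 0.96), (array([348., 281.]), 0.84)] [(array([349., 263.]), 0.87), (array([351., 303.]), 0.8)]
canister [(array([293., 280.]), 0.66)] [(array([295., 266.]), 0.86), (array([271., 375.]), 0.54)]
large_mount [(array([324., 280.]), 0.86), (array([285., 321.]), 0.68)] [(array([287., 309.]), 0.69), (array([324., 273.]),
[... 935 characters left out ...]
_mount [(array([536., 284.]), 0.89)] [(array([539., 284.]), 0.63)]
channel [(array([312., 241.]), 0.95)] [(array([308., 247.]), 0.93), (array([541., 295.]), 0.74)]
tray [(array([159., 258.]), 0.78), (array([311., 239.]), 0.35)] [(array([156., 259.]), 0.86)]
microscope [] [(array([539., 295.]), 0.93), (array([306., 271.]), 0.6)]
wrist [[371.6483   0.     323.3394]
 [  0.     371.6483 242.1224]
 [  0.       0.       1.    ]] [[ 0.237   0.9394  0.2476  0.0821]
 [ 0.9715 -0.229  -0.0613  0.6242]
 [-0.0009  0.2551 -0.9669  0.3841]
 [ 0.      0.      0.      1.    ]]
bottle [] []
canister [] []
large_mount [] []
small_mount [] []
channel [] []
tray [] []
microscope [] [(array([  4., 472.]), 0.78)]
```

View pics/side0.png

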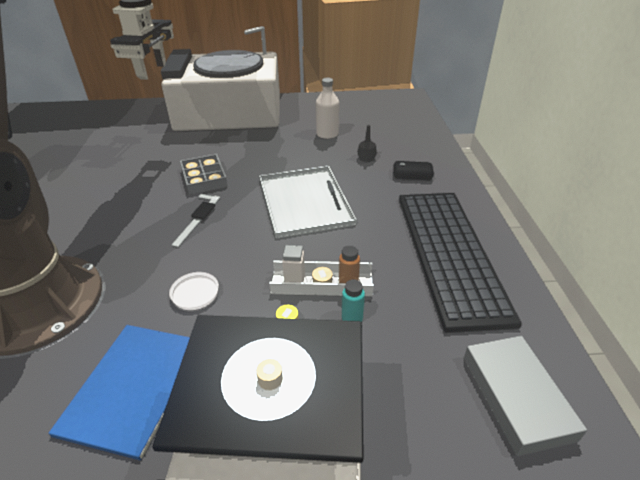

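View pics/top0.png

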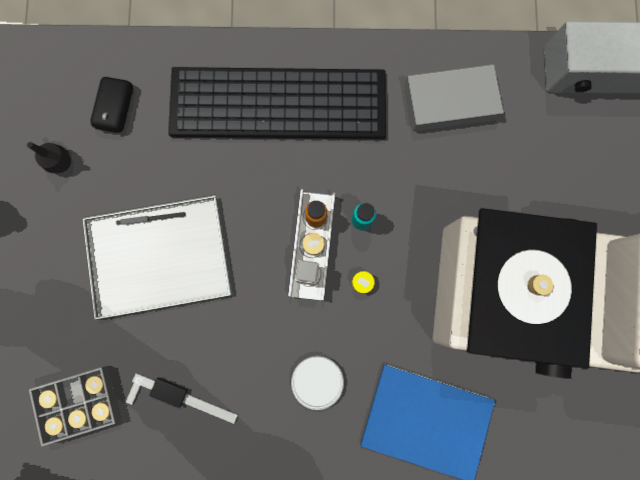

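```bash
python3 - <<'E'
from h import *
np.set_printoptions(precision=4,suppress=True)
s=get('side');t=get('top')
def pts(z,l,f,k=0): 
    r=getattr(arm,f)(l,z); return [(np.array(a['centre'])*S,a['conf']) for a in r]
for l in ['bottle','canister','large_mount','small_mount','channel','tray']:
  A=pts(s,l,'place_of');B=pts(t,l,'place_of')
  for a in A[:2]:
    for b in B[:2]:
      x,e=tri(ray(s,a[0]),ray(t,b[0])); print(l,a[0].round(),b[0].round(),x,e)
# top-face based
for l,h in [('bottle',.09),('canister',.084),('large_mount',.029),('small_mount',.21)]:
  for n,p in(('s',s),('t',t)):
    for r in arm.trace(l,p)[:2]:
      m=r['region'].astype(np.uint8); print(l,n,round(r['conf'],2),cv2.boundingRect(m),m.sum(),np.median(p['frame'][r['region']],axis=0))
E
```

```text
bottle [352. 319.] [318. 217.] [ 0.6295 -0.0018 -0.1   ] [0.006045317713488269, 0.006045317713488262]
bottle [352. 319.] [358. 218.] [ 0.6142 -0.0778 -0.0099] [0.0025868000860570953, 0.00258680008605707]
canister [292. 279.] [308. 273.] [0.5055 0.0178 0.0089] [0.0028722157764078907, 0.002872215776407801]
large_mount [322. 282.] [311. 246.] [0.5612 0.0124 0.0018] [0.000387734481244655, 0.0003877344812447989]
large_mount [322. 282.] [363. 282.] [ 0.5225 -0.0773  0.0912] [0.033952893934115394, 0.03395289393411553]
large_mount [288. 318.] [311. 246.] [ 0.5293  0.0046 -0.078 ] [0.04198361364394887, 0.04198361364394887]
large_mount [288. 318.] [363. 282.] [ 0.4928 -0.0848  0.0119] [0.00030318147223066296, 0.0003031814722307073]
small_mount [273. 375.] [535. 283.] [ 0.4832 -0.3238  0.1923] [0.00020459631653842948, 0.00020459631653829807]
channel [324. 282.] [311. 240.] [0.5685 0.0112 0.0017] [0.0035970037069444206, 0.003597003706944349]
tray [306. 204.] [159. 258.] [ 0.538   0.3027 -0.0118] [0.0016778577344326998, 0.0016778577344326103]
bottle s 0.92 (342, 280, 23, 42) 822 [ 62. 105. 102.]
bottle s 0.85 (339, 245, 22, 40) 706 [105.  85.  66.]
bottle t 0.89 (305, 201, 22, 26) 463 [77. 61. 56.]
bottle t 0.8 (352, 204, 23, 26) 470 [42. 76. 71.]
canister t 0.61 (295, 260, 24, 26) 504 [167. 168. 163.]
large_mount s 0.79 (313, 268, 21, 16) 276 [243. 238. 194.]
large_mount s 0.55 (276, 305, 23, 15) 266 [246. 247. 126.]
large_mount t 0.63 (351, 272, 23, 22) 383 [239. 238.  10.]
large_mount t 0.59 (302, 233, 22, 24) 403 [226. 216. 148.]
small_mount s 0.72 (257, 359, 26, 32) 692 [244. 242. 213.]
small_mount t 0.75 (528, 275, 25, 20) 400 [224.5 206.  136. ]
```

Candidates:
- **Bottles:** amber at side (349,265) / top (316,214) is the target. Turquoise at side (353,300) / top (364,216) must be left alone.
- **Large mounts:** beige between the containers at side (323,275) / top (313,244) is the target. Yellow at side (287,313) / top (363,282) must be left alone. The six discs in the grey box at top (75,410) are also decoys.
- **Small mount:** on the stage at side (270,374) / top (542,285).
- **Canister:** side (293,265) / top (308,272).

I'll now move over the channel to look from close by.

Emit:
carry_out(claw=[6.5,6.5,6.5,6.5,6.5,6.5,6.5,6.5,6.5,6.5], delta_pos=[[0,0,-0.8],[0,0,-0.8],[0,0,-0.8],[0,0,-0.8],[0,0,-0.8],[0,0,-0.8],[0,0,-0.8],[0,0,-0.8],[0,0,-0.8],[0,0,-0.8]], angular=[[0,0,0.1435],[0,0,0.1435],[0,0,0.1435],[0,0,0.1435],[0,0,0.1435],[0,0,0.1435],[0,0,0.1435],[0,0,0.1435],[0,0,0.1435],[0,0,0.1435]], force=20)

```text
clock: 4.35
position: [0.1484, 0.6071, 0.3071]
ee_rot: [-2.34, -2.096, -0.0]
force: [-0.2, 0.3, -1.3]
width: 0.704
gripper_force: 0.0
```

Emit:
carry_out(claw=[6.5,6.5,6.5,6.5,6.5,6.5,6.5,6.5,6.5,6.5,6.5,6.5,6.5,6.5,6.5,6.5], delta_pos=[[-3.41,3.12,0],[-3.41,3.12,0],[-3.41,3.12,0],[-3.41,3.12,0],[-3.41,3.12,0],[-3.41,3.12,0],[-3.41,3.12,0],[-3.41,3.12,0],[-3.41,3.12,0],[-3.41,3.12,0],[-3.41,3.12,0],[-3.41,3.12,0],[-3.41,3.12,0],[-3.41,3.12,0],[-3.41,3.12,0],[0,0,0]], angular=[[0,0,0],[0,0,0],[0,0,0],[0,0,0],[0,0,0],[0,0,0],[0,0,0],[0,0,0],[0,0,0],[0,0,0],[0,0,0],[0,0,0],[0,0,0],[0,0,0],[0,0,0],[0,0,0]])

```text
clock: 5.95
position: [0.5632, 0.0426, 0.3071]
ee_rot: [2.34, 2.09, -0.001]
force: [0.3, 0.6, 0.1]
width: 0.708
gripper_force: 0.0
```

```bash
python3 - <<'E'
from h import *
np.set_printoptions(precision=4,suppress=True)
p=get('wrist'); save(p,'w1'); print(p['T'][:3])
np.save('w1.npy',{k:p[k] for k in('frame','mtx','T','fish')},allow_pickle=True)
for l in ['bottle','canister','large_mount','channel']:
    print(l,[(np.round(np.array(r['centre'])*S),round(r['conf'],2),atz(p,np.array(r['centre'])*S,.004)) for r in arm.place_of(l,p)][:3])
E
```

```text
[[ 0.9937 -0.1092 -0.0264  0.5705]
 [-0.1123 -0.9597 -0.2576  0.1119]
 [ 0.0028  0.2589 -0.9659  0.4642]]
bottle [(array([371., 286.]), 0.96, array([ 0.615 , -0.0788,  0.004 ])), (array([363., 223.]), 0.91, array([0.6106, 0.0081, 0.004 ]))]
canister [(array([280., 222.]), 0.85, array([0.5061, 0.0218, 0.004 ]))]
large_mount [(array([324., 225.]), 0.78, array([0.5614, 0.0108, 0.004 ])), (array([279., 298.]), 0.67, array([ 0.4892, -0.0823,  0.004 ]))]
channel [(array([325., 224.]), 0.6, array([0.5626, 0.012 , 0.004 ]))]
```

View pics/w1.png

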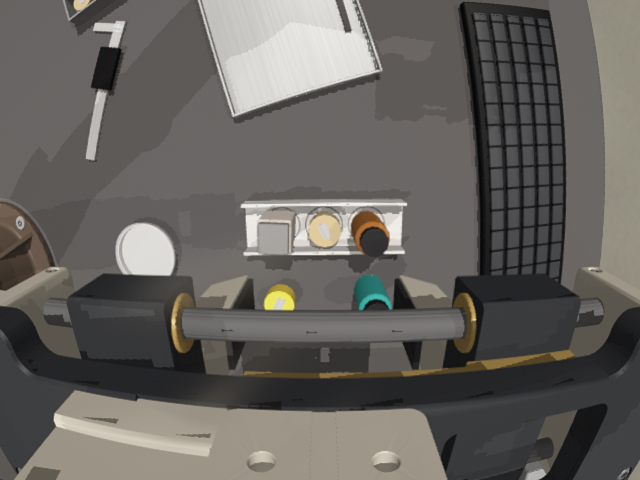

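The wrist view shows the canister lid at (275,237), the beige mount at (324,230), the amber bottle's cap at (373,241), and below them the turquoise and yellow look-alikes. I'll take a second, closer view from another place.

Emit:
carry_out(claw=[6.5,6.5,6.5,6.5], delta_pos=[[2.2,0,3],[2.2,0,3],[2.2,0,3],[0,0,0]], angular=[[0,0,0],[0,0,0],[0,0,0],[0,0,0]])

```text
clock: 6.6
position: [0.5645, 0.121, 0.2128]
ee_rot: [-2.322, -2.109, 0.007]
force: [-0.7, 0.5, -0.2]
width: 0.707
gripper_force: 0.0
```

```bash
python3 - <<'E'
from h import *
np.set_printoptions(precision=4,suppress=True)
q=np.load('w1.npy',allow_pickle=True).item()
p=get('wrist'); save(p,'w2'); print(arm.observe()['position'],p['T'][:3,3])
np.save('w2.npy',{k:p[k] for k in('frame','mtx','T','fish')},allow_pickle=True)
for l in ['bottle','canister','large_mount','channel']:
    for r in arm.place_of(l,p)[:2]:
        print(l,np.round(np.array(r['centre'])*S),round(r['conf'],2),atz(p,np.array(r['centre'])*S,.004))
cv2.imwrite('pics/w2c.png',cv2.resize(p['frame'][200:360,220:420,::-1],None,fx=4,fy=3.75,interpolation=cv2.INTER_CUBIC)[:600,:800])
for l,a,b in [('canister',(280,222),None)]:pass
E
```

```text
[0.5657 0.1185 0.215 ] [0.572  0.1898 0.3701]
bottle [378. 315.] 0.67 [0.6122 0.005  0.004 ]
bottle [380. 379.] 0.52 [ 0.6121 -0.0817  0.004 ]
large_mount [332. 316.] 0.61 [0.5614 0.0099 0.004 ]
channel [334. 311.] 0.7 [0.5641 0.0157 0.004 ]
```

View pics/w2c.png

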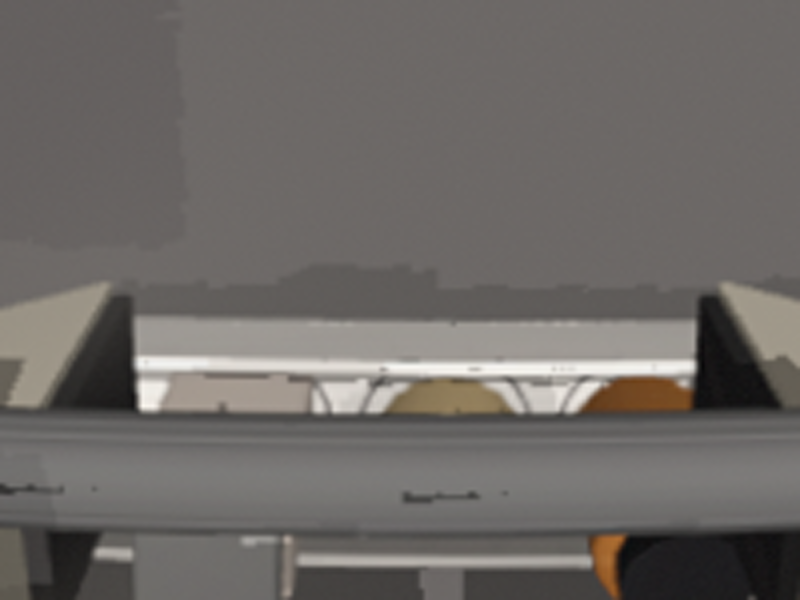

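The bar hides the objects here (only the white wall and slivers of the canister, mount and bottle show, in rows 295–350). I'll view from straight above instead, with the camera over the channel.

Emit:
carry_out(claw=[6.5,6.5,6.5,6.5,6.5,6.5,6.5], delta_pos=[[-3.5,0,0],[-3.5,0,0],[-3.5,0,0],[-3.5,0,0],[-3,0,0],[0,0,0],[0,0,0]], angular=[[0,0,0],[0,0,0],[0,0,0],[0,0,0],[0,0,0],[0,0,0],[0,0,0]])

```text
clock: 7.55
position: [0.5502, -0.0549, 0.2178]
ee_rot: [2.336, 2.099, 0.003]
force: [0.2, 0.9, -0.1]
width: 0.707
gripper_force: 0.0
```

```bash
cat > see.py <<'E'
from h import *
np.set_printoptions(precision=4,suppress=True)
p=get('wrist'); save(p,'w3'); o=arm.observe(); print(o['position'],o['ee_rot'],p['T'][:3,3])
np.save('w3.npy',{k:p[k] for k in('frame','mtx','T','fish')},allow_pickle=True)
for l in ['bottle','canister','large_mount','channel']:
    for r in arm.place_of(l,p)[:2]:
        print(l,np.round(np.array(r['centre'])*S),round(r['conf'],2),atz(p,np.array(r['centre'])*S,.004))
cv2.imwrite('pics/w3c.png',cv2.resize(p['frame'][60:260,190:450,::-1],None,fx=3,fy=3,interpolation=cv2.INTER_CUBIC))
E
python3 see.py
```

```text
[ 0.5504 -0.0535  0.2175] [2.3343 2.102  0.0026] [0.5572 0.0138 0.3752]
bottle [376. 150.] 0.93 [0.6099 0.0056 0.004 ]
bottle [384. 231.] 0.66 [ 0.6116 -0.0785  0.004 ]
canister [271. 148.] 0.84 [0.506  0.0182 0.004 ]
large_mount [326. 150.] 0.7 [0.5602 0.01   0.004 ]
large_mount [271. 245.] 0.61 [ 0.4925 -0.0807  0.004 ]
```

View pics/w3c.png

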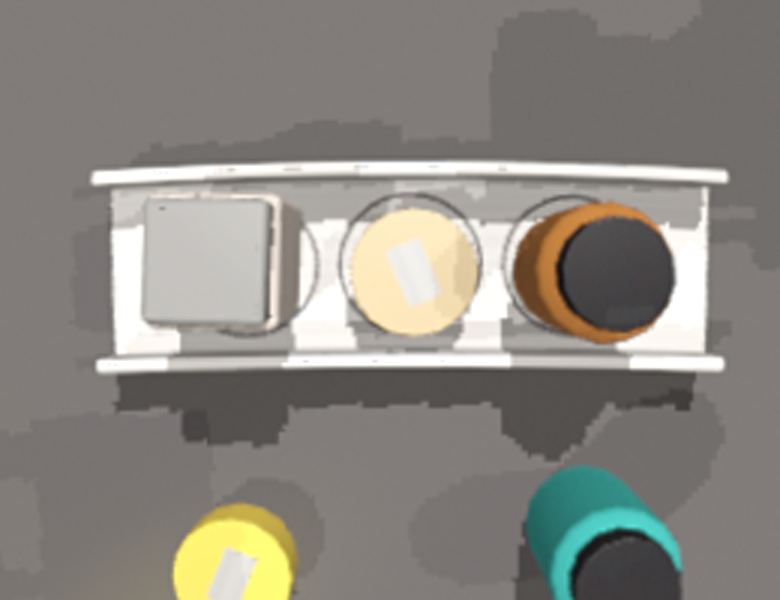

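The view from above shows, in crop pixels:
- Canister lid: centre (206,261).
- Mount top: (414,271).
- Amber cap: (616,273).
- Channel wall ends: (93,178), (728,176), (723,364) and (98,366).

The turquoise and yellow look-alikes lie outside the channel, so the choice holds.

```bash
python3 - <<'E'
from h import *
np.set_printoptions(precision=4,suppress=True)
p=np.load('w3.npy',allow_pickle=True).item();q=np.load('w1.npy',allow_pickle=True).item()
c=lambda x,y:np.array([190+(x+.5)/3-.5,60+(y+.5)/3-.5])
for n,a,z,b in [('can',(206,261),.084,(275,237)),('mount',(414,271),.029,(324,230)),('bot',(616,273),.090,(373,241))]:
    print(n,atz(p,c(*a),z),atz(q,b,z),'tri',tri(ray(p,c(*a)),ray(q,b)))
W=[atz(p,c(*a),.03) for a in [(93,178),(728,176),(723,364),(98,366)]]
W=np.array(W);print(W,W.mean(0)); d=W[1]-W[0]+W[2]-W[3]; print('yaw',np.arctan2(d[1],d[0]),np.linalg.norm(d)/2, np.linalg.norm(W[0]-W[3]))
y=np.arctan2(d[1],d[0]);u=np.array([np.cos(y),np.sin(y),0])
for s in(-.054,0,.054):print(W.mean(0)+s*u)
L=np.array([atz(p,c(*a),.084) for a in [(143,196),(268,196),(271,324),(143,326)]]);e=L[1]-L[0]+L[2]-L[3];print('canyaw',np.arctan2(e[1],e[0]),L.mean(0))
E
```

```text
can [0.5072 0.0197 0.084 ] [0.5098 0.0219 0.084 ] tri (array([0.5072, 0.0199, 0.076 ]), [0.0013218631806362889, 0.001321863180636181])
mount [0.5615 0.0099 0.029 ] [0.5611 0.0107 0.029 ] tri (array([0.5613, 0.0099, 0.0258]), [0.0002336175301325869, 0.00023361753013279054])
bot [0.6123 0.0055 0.09  ] [0.6122 0.0074 0.09  ] tri (array([0.6132, 0.0054, 0.0833]), [0.0003579454575272541, 0.00035794545752721656])
[[ 0.4652  0.0522  0.03  ]
 [ 0.663   0.0321  0.03  ]
 [ 0.6565 -0.0276  0.03  ]
 [ 0.459  -0.0074  0.03  ]] [0.5609 0.0123 0.03  ]
yaw -0.10153247031975075 0.19868936534537004 0.05983788379012574
[0.5072 0.0178 0.03  ]
[0.5609 0.0123 0.03  ]
[0.6146 0.0069 0.03  ]
canyaw -0.12807761316690672 [0.5071 0.0199 0.084 ]
```

```bash
cat > go.py <<'E'
import sys
from h import *
def delta(P,yaw=None):
    o=arm.observe(); r=R.from_rotvec(o['ee_rot']); d=r.as_matrix().T@(np.array(P)-o['position'])*100
    m=r.as_matrix(); cy=np.arctan2(m[1,1],m[0,1]); print('dcm',d.round(2),'yaw',round(cy,4),'tilt',m[:2,2].round(4),'az',None if yaw is None else round(-(yaw-cy),4))
a=list(map(float,sys.argv[1:])); delta(a[:3],a[3] if len(a)>3 else None)
E
python3 go.py .6125 .0055 .2175; python3 go.py .6125 .0055 .038
```

```text
dcm [ 6.4   5.6  -0.07] yaw -0.1022 tilt [0.0001 0.0004] az None
dcm [ 6.4   5.6  17.88] yaw -0.1022 tilt [0.0001 0.0004] az None
```

Emit:
carry_out(claw=[6.5,6.5,6.5,6.5,6.5,6.5,6.5,6.5,6.5,6.5,6.5], delta_pos=[[3.2,2.8,0],[3.2,2.8,0],[0,0,0],[0,0,3],[0,0,3],[0,0,3],[0,0,2.5],[0,0,2.4],[0,0,2],[0,0,2],[0,0,0]], angular=[[0,0,0],[0,0,0],[0,0,0],[0,0,0],[0,0,0],[0,0,0],[0,0,0],[0,0,0],[0,0,0],[0,0,0],[0,0,0]])

```text
clock: 8.9
position: [0.6104, 0.005, 0.0352]
ee_rot: [-2.331, -2.102, 0.006]
force: [-0.3, 0.7, -0.1]
width: 0.71
gripper_force: 0.0
```

```bash
python3 go.py .6125 .0055 .038 -.1015;python3 - <<'E'
from h import *
p=get('wrist'); save(p,'g1')
E
```

```text
dcm [ 0.07  0.2  -0.28] yaw -0.1028 tilt [-0.0047 -0.0003] az -0.0013
```

View pics/g1.png

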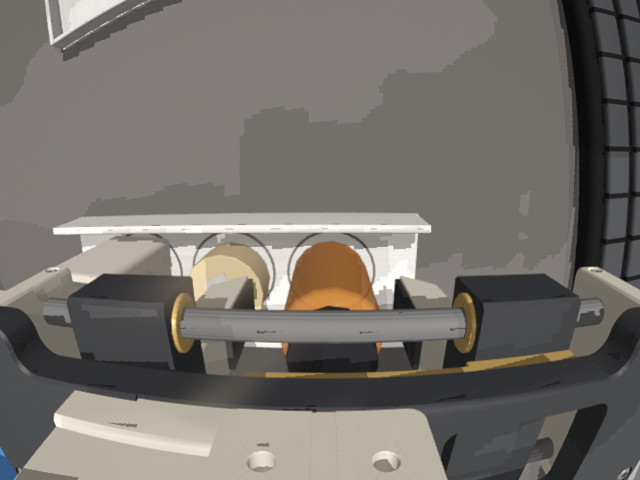

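The bottle (edges at columns 287 and 380) sits about 10 px right of the middle between the fingers (250 and 396, middle 323), which is about 4 mm. I'll correct that before closing.

Emit:
carry_out(claw=[6.5,6.5,6.5], delta_pos=[[0.05,0.35,-0.2],[0,0,0],[0,0,0]], angular=[[0,0,0],[0,0,0],[0,0,0]])

```text
clock: 9.25
position: [0.6168, 0.0044, 0.0409]
ee_rot: [2.333, 2.102, 0.002]
force: [0.8, -0.8, 0.1]
width: 0.709
gripper_force: 0.0
```

```bash
python3 go.py .6125 .0055 .038 -.1015;python3 - <<'E'
from h import *
p=get('wrist'); f=p['frame'].astype(int); save(p,'g2')
for r in (265,275,285,295,303):
    x=np.where(f[r,:,0]-f[r,:,2]>50)[0]; x=x[(x>270)&(x<420)]; print(r,x.min(),x.max(),(x.min()+x.max())/2)
# fingertip px
o=arm.observe(); M=R.from_rotvec(o['ee_rot']).as_matrix()
for z in(0,-.019,.03): print(proj(p,o['position']+M@[0,0,z]),proj(p,o['position']+M@[0,.0325,z]),proj(p,o['position']+M@[0,-.0325,z]))
E
```

```text
dcm [ 0.06 -0.44  0.28] yaw -0.1038 tilt [0.0019 0.0002] az -0.0023
265 284 351 317.5
275 280 354 317.0
285 277 356 316.5
295 274 359 316.5
303 271 361 316.0
[322.87028988 299.81861059] [392.52796171 299.17977036] [253.22464823 299.10975465]
[322.84386851 318.16006464] [400.26036209 317.1059792 ] [245.44393011 317.02691443]
[322.90346685 277.37859665] [382.89229002 277.10224656] [262.92225991 277.04267743]
```

Emit:
carry_out(claw=[6.5,6.5,6.5], delta_pos=[[0.05,-0.25,0.2],[0,0,0],[0,0,0]], angular=[[0,0,0],[0,0,0],[0,0,0]])

```text
clock: 9.6
position: [0.6132, 0.0051, 0.0377]
ee_rot: [-2.334, -2.103, 0.0]
force: [-0.9, 0.2, -0.3]
width: 0.707
gripper_force: 0.0
```

```bash
python3 go.py .6125 .0055 .038 -.1015;python3 - <<'E'
from h import *
p=get('wrist'); f=p['frame'].astype(int)
for r in (285,303):
    x=np.where(f[r,:,0]-f[r,:,2]>50)[0]; x=x[(x>260)&(x<420)]; print(r,x.min(),x.max(),(x.min()+x.max())/2)
E
python3 go.py .6125 .0055 .038 -.1015
```

```text
dcm [ 0.03 -0.07 -0.03] yaw -0.1041 tilt [-0.0003  0.0001] az -0.0026
285 285 364 324.5
303 280 369 324.5
dcm [ 0.03 -0.09 -0.03] yaw -0.1041 tilt [-0.0001  0.0001] az -0.0026
```

Emit:
carry_out(claw=[3.5,3.5,3.5,3.5,3.5,3.5,3.5,3.5,3.5,3.5], delta_pos=[[0,0.05,0],[0,0,0],[0,0,0],[0,0,0],[0,0,0],[0,0,0],[0,0,0],[0,0,0],[0,0,0],[0,0,0]], angular=[[0,0,0],[0,0,0],[0,0,0],[0,0,0],[0,0,0],[0,0,0],[0,0,0],[0,0,0],[0,0,0],[0,0,0]], force=20)

```text
clock: 10.65
position: [0.6139, 0.005, 0.0377]
ee_rot: [2.334, 2.103, 0.0]
force: [0.2, -1.0, -1.1]
width: 0.433
gripper_force: 20.0
```

```bash
python3 - <<'E'
from h import *
o=arm.observe();print(o['position'],o['gripper_force'],o['width']*9.2)
# tray frame from top view w/ corners (rim top z .016)
t=get('top')
C=np.array([atz(t,c,.016) for c in [(83,219),(217,198),(230,296),(95,317)]]);print(C.round(4),C.mean(0))
for l in(0,):
    y=C[0]-C[1]+C[3]-C[2]; yaw=np.arctan2(y[1],y[0])-np.pi/2; print('tray yaw',yaw,np.linalg.norm(y)/2)
    c,s=np.cos(yaw),np.sin(yaw)
    for a,b in [(-.025,.09),(-.025,.035),(-.025,-.065)]: print(C.mean(0)[:2]+[c*a-s*b,s*a+c*b])
E
python3 go.py .5 .39 .2
```

```text
[0.61393362 0.00499912 0.03771642] 19.99731079224148 3.983837647065902
[[0.6062 0.4386 0.016 ]
 [0.6484 0.1901 0.016 ]
 [0.4648 0.1602 0.016 ]
 [0.4253 0.4045 0.016 ]] [0.5361952  0.29837575 0.016     ]
tray yaw 0.16438208070428217 0.24980353700041902
[0.49680436 0.38307145]
[0.50580471 0.32881287]
[0.52216899 0.2301609 ]
dcm [ 37.11 -15.33 -16.23] yaw -0.104 tilt [0. 0.] az None
```

Emit:
carry_out(claw=[3.5,3.5,3.5,3.5,3.5,3.5,3.5,3.5,3.5,3.5,3.5,3.5,3.5,3.5,3.5,3.5], delta_pos=[[0,0,-1],[0,0,-3],[0,0,-3],[0,0,-3],[0,0,0],[3,-1.3,0],[4.05,-1.73,0],[4.05,-1.73,0],[4.05,-1.73,0],[4.05,-1.73,0],[4.05,-1.73,0],[4.05,-1.73,0],[4.05,-1.73,0],[3,-1.3,0],[2,-0.85,0],[0,0,0]], angular=[[0,0,0],[0,0,0],[0,0,0],[0,0,0],[0,0,0],[0,0,0],[0,0,0],[0,0,0],[0,0,0],[0,0,0],[0,0,0],[0,0,0],[0,0,0],[0,0,0],[0,0,0],[0,0,0]])

```text
clock: 12.3
position: [0.4943, 0.3871, 0.1369]
ee_rot: [-2.326, -2.109, 0.001]
force: [-0.2, 0.7, -2.2]
width: 0.435
gripper_force: 20.0
```

Emit:
carry_out(claw=[3.5,3.5,3.5,3.5,3.5,3.5], delta_pos=[[0,0,3],[0,0,3],[0,0,2],[0,0,1],[0,0,0],[0,0,0]], angular=[[0,0,0],[0,0,0],[0,0,0],[0,0,0],[0,0,0],[0,0,0]])

```text
clock: 12.9
position: [0.4977, 0.3825, 0.0485]
ee_rot: [2.334, 2.102, 0.001]
force: [-0.2, 0.1, -0.8]
width: 0.428
gripper_force: 20.0
```

```bash
python3 go.py .497 .383 .037; python3 - <<'E'
from h import *
p=get('side');save(p,'s2')
E
```

```text
dcm [ 0.04 -0.07  1.15] yaw -0.1047 tilt [0.0008 0.0004] az None
```

View pics/s2.png

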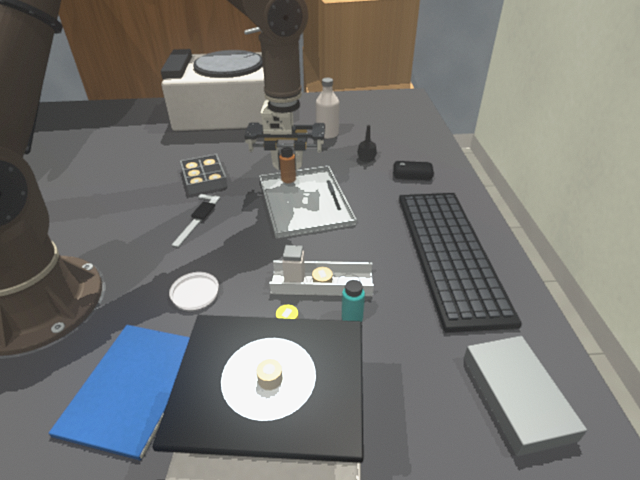

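The bottle hangs upright at (288,168) over the far-left part of the tray, clear of the rim. I'll set it down and let go.

Emit:
carry_out(claw=[3.5,3.5,3.5,3.5], delta_pos=[[0,0,0.6],[0,0,0.5],[0,0,0],[0,0,0]], angular=[[0,0,0],[0,0,0],[0,0,0],[0,0,0]])

```text
clock: 13.35
position: [0.4968, 0.3827, 0.0367]
ee_rot: [-2.334, -2.103, 0.0]
force: [-0.3, -0.3, -2.5]
width: 0.428
gripper_force: 20.0
```

Emit:
carry_out(claw=[6.5,6.5,6.5,6.5,6.5,6.5,6.5,6.5,6.5,6.5], delta_pos=[[0,0,0],[0,0,0],[0,0,0],[0,0,0],[0,0,0],[0,0,-2],[0,0,-3.5],[0,0,-3.5],[0,0,-3],[0,0,0]], angular=[[0,0,0],[0,0,0],[0,0,0],[0,0,0],[0,0,0],[0,0,0],[0,0,0],[0,0,0],[0,0,0],[0,0,0]])

```text
clock: 14.35
position: [0.4993, 0.3838, 0.1611]
ee_rot: [2.334, 2.102, 0.011]
force: [-0.0, 0.3, -0.8]
width: 0.713
gripper_force: 0.0
```

```bash
python3 go.py .507 .0199 .16 -.115
```

```text
dcm [-36.11   4.56  -0.05] yaw -0.1044 tilt [0.0053 0.0047] az 0.0106
```

Emit:
carry_out(claw=[6.5,6.5,6.5,6.5,6.5,6.5,6.5,6.5,6.5,6.5,6.5,6.5,6.5,6.5,6.5,6.5,6.5,6.5], delta_pos=[[-3,0.3,0],[-4.2,0.55,0],[-4.2,0.55,0],[-4.2,0.55,0],[-4.2,0.55,0],[-4.2,0.55,0],[-4.2,0.55,0],[-4.2,0.55,0],[-2.7,0.3,0],[-1,0.1,0],[0,0,0],[0,0,2.5],[0,0,3],[0,0,3],[0,0,2],[0,0,1.7],[0,0,0],[0,0,0]], angular=[[0,0,0.01],[0,0,0],[0,0,0],[0,0,0],[0,0,0],[0,0,0],[0,0,0],[0,0,0],[0,0,0],[0,0,0],[0,0,0],[0,0,0],[0,0,0],[0,0,0],[0,0,0],[0,0,0],[0,0,0],[0,0,0]])

```text
clock: 16.15
position: [0.5013, 0.0201, 0.0346]
ee_rot: [-2.342, -2.093, 0.001]
force: [0.8, -0.6, 0.3]
width: 0.71
gripper_force: 0.0
```

```bash
python3 go.py .507 .0199 .038 -.115; python3 - <<'E'
from h import *
p=get('wrist');save(p,'g3'); 
cv2.imwrite('pics/g3c.png',cv2.resize(p['frame'][200:400,200:450,::-1],None,fx=3,fy=3,interpolation=cv2.INTER_CUBIC))
E
```

```text
dcm [ 0.04  0.57 -0.34] yaw -0.1125 tilt [-0.0009  0.0002] az 0.0025
```

View pics/g3c.png

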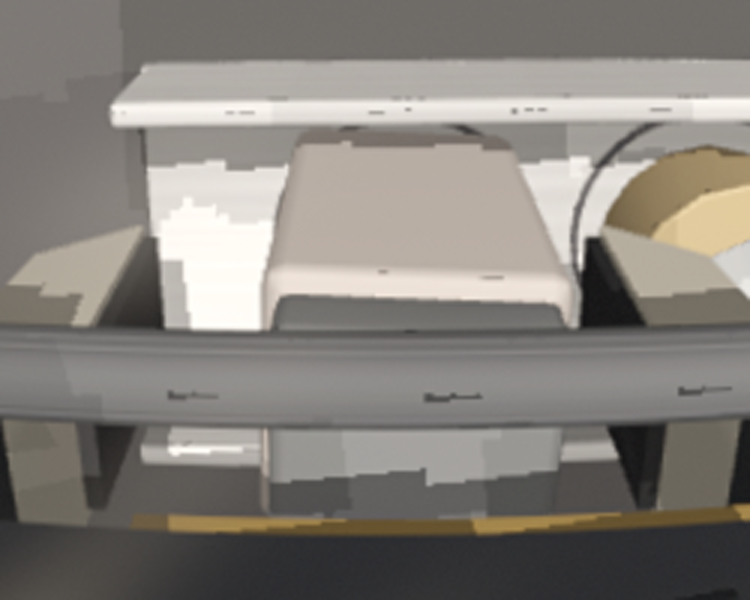

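The canister's body edges at crop columns 263 and 580 put it about 6 mm toward +tool-y from the finger middle. That matches the pose error of 5.7 mm, so I'll correct it.

Emit:
carry_out(claw=[6.5,6.5,6.5,6.5], delta_pos=[[0.03,0.6,-0.3],[0,0,0],[0,0,0],[0,0,0]], angular=[[0,0,0],[0,0,0],[0,0,0],[0,0,0]])

```text
clock: 16.6
position: [0.5075, 0.0186, 0.038]
ee_rot: [2.344, 2.091, 0.001]
force: [0.1, 0.4, -1.0]
width: 0.708
gripper_force: 0.0
```

```bash
python3 - <<'E'
from h import *
print(arm.observe()['position'])
p=get('wrist'); g=cv2.cvtColor(p['frame'],cv2.COLOR_RGB2HSV).astype(int); f=p['frame'].astype(int)
for r in (255,265,275,285,292):
    w=(f[r,:,0]-f[r,:,2]); x=np.where((w>8)&(w<40))[0]; x=x[(x>265)&(x<385)]; print(r,x.min(),x.max(),(x.min()+x.max())/2)
E
python3 go.py .5077 .0199 .038 -.115
```

```text
[0.50746975 0.01859575 0.03802069]
255 266 383 324.5
265 266 384 325.0
275 266 384 325.0
285 266 384 325.0
292 271 384 327.5
dcm [ 0.14  0.02 -0.01] yaw -0.1141 tilt [0.0002 0.0002] az 0.0009
```

Emit:
carry_out(claw=[3.4,3.4,3.4,3.4,3.4,3.4,3.4,3.4,3.4], delta_pos=[[0,0,0],[0,0,0],[0,0,0],[0,0,0],[0,0,0],[0,0,0],[0,0,0],[0,0,0],[0,0,0]], angular=[[0,0,0],[0,0,0],[0,0,0],[0,0,0],[0,0,0],[0,0,0],[0,0,0],[0,0,0],[0,0,0]], force=20)

```text
clock: 17.55
position: [0.5073, 0.0185, 0.0377]
ee_rot: [-2.344, -2.091, 0.0]
force: [0.2, -0.2, -1.2]
width: 0.412
gripper_force: 19.8
```

```bash
python3 - <<'E'
from h import *
o=arm.observe();print(o['position'],o['gripper_force'],o['width']*9.2)
E
python3 go.py .506 .328 .037
```

```text
[0.50733149 0.01853096 0.03767886] 19.78708416223526 3.7860257428426607
dcm [30.73 -3.65  0.07] yaw -0.114 tilt [-0.  0.] az None
```

Emit:
carry_out(claw=[3.4,3.4,3.4,3.4,3.4,3.4,3.4,3.4,3.4,3.4,3.4,3.4,3.4,3.4,3.4,3.4,3.4,3.4,3.4,3.4], delta_pos=[[0,0,-1],[0,0,-3],[0,0,-3],[0,0,-3],[0,0,0],[3,-0.4,0],[4.2,-0.5,0],[4.2,-0.5,0],[4.2,-0.5,0],[4.2,-0.5,0],[4.2,-0.5,0],[3.7,-0.45,0],[2,-0.2,0],[1,-0.1,0],[0,0,0],[0,0,3],[0,0,3],[0,0,2],[0,0,1],[0,0,0]], angular=[[0,0,0],[0,0,0],[0,0,0],[0,0,0],[0,0,0],[0,0,0],[0,0,0],[0,0,0],[0,0,0],[0,0,0],[0,0,0],[0,0,0],[0,0,0],[0,0,0],[0,0,0],[0,0,0],[0,0,0],[0,0,0],[0,0,0],[0,0,0]])

```text
clock: 19.55
position: [0.5059, 0.3253, 0.047]
ee_rot: [2.347, 2.088, -0.004]
force: [-1.0, -0.9, -1.0]
width: 0.417
gripper_force: 19.8
```

Emit:
carry_out(claw=[3.4,3.4,3.4,3.4,3.4], delta_pos=[[0,0,0],[0,0,0.6],[0,0,0.5],[0,0,0],[0,0,0]], angular=[[0,0,0],[0,0,0],[0,0,0],[0,0,0],[0,0,0]])

```text
clock: 20.05
position: [0.5059, 0.3277, 0.0368]
ee_rot: [-2.344, -2.091, 0.0]
force: [-0.5, -0.4, -0.6]
width: 0.415
gripper_force: 19.8
```

Emit:
carry_out(claw=[6.5,6.5,6.5,6.5,6.5,6.5,6.5,6.5,6.5,6.5,6.5,6.5], delta_pos=[[0,0,0],[0,0,0],[0,0,0],[0,0,0],[0,0,0],[0,0,-2],[0,0,-4],[0,0,-4.5],[0,0,-4.5],[0,0,-4.5],[0,0,-4.5],[0,0,-3]], angular=[[0,0,0],[0,0,0],[0,0,0],[0,0,0],[0,0,0],[0,0,0],[0,0,0],[0,0,0],[0,0,0],[0,0,0],[0,0,0],[0,0,0]])

```text
clock: 21.25
position: [0.5067, 0.3276, 0.3103]
ee_rot: [2.345, 2.091, 0.005]
force: [-0.5, 0.1, 0.0]
width: 0.705
gripper_force: 0.0
```

Emit:
carry_out(claw=[6.5,6.5,6.5,6.5,6.5,6.5,6.5,6.5,6.5,6.5,6.5,6.5,6.5,6.5,6.5,6.5,6.5,6.5], delta_pos=[[-3,0.38,0],[-4.6,0.38,0],[-4.6,0.38,0],[-4.6,0.38,0],[-4.6,0.38,0],[-4.6,0.38,0],[-4.6,0.38,0],[-4.6,0.38,0],[-4.6,0.38,0],[-4.6,0.38,0],[-4.6,0.38,0],[-4.6,0.38,0],[-4.6,0.38,0],[-4.6,0.38,0],[-4.6,0.38,0],[-2.2,0,0],[0,0,0],[0,0,0]], angular=[[0,0,0],[0,0,0],[0,0,0],[0,0,0],[0,0,0],[0,0,0],[0,0,0],[0,0,0],[0,0,0],[0,0,0],[0,0,0],[0,0,0],[0,0,0],[0,0,0],[0,0,0],[0,0,0],[0,0,0],[0,0,0]])

```text
clock: 23.05
position: [0.4831, -0.3705, 0.3065]
ee_rot: [-2.345, -2.089, -0.0]
force: [0.9, 1.0, 0.3]
width: 0.71
gripper_force: 0.0
```

```bash
cat > stage.py <<'E'
import sys
from h import *
np.set_printoptions(precision=4,suppress=True)
p=get('wrist'); n=sys.argv[1]; save(p,n); print(arm.observe()['position'])
np.save(n+'.npy',{k:p[k] for k in('frame','mtx','T','fish')},allow_pickle=True)
for l in ['small_mount','microscope','large_mount']:
    for r in arm.place_of(l,p)[:2]:
        uv=np.array(r['centre'])*S; print(l,uv.round(),round(r['conf'],2),atz(p,uv,.19))
f=p['frame'].astype(int); w=(f.min(2)>225).astype(np.uint8)
nc,lab,st,ce=cv2.connectedComponentsWithStats(w)
for i in np.argsort(-st[1:,4])[:3]+1: print(st[i],ce[i])
E
python3 stage.py m1
```

```text
[ 0.4837 -0.3694  0.3065]
small_mount [315. 181.] 0.75 [ 0.482  -0.3264  0.19  ]
[ 237  103   71  106 5022] [271.5546 155.4687]
[330 193  48   9 238] [350.     197.9706]
[324 206  49   7 192] [346.474  210.1979]
```

View pics/m1.png

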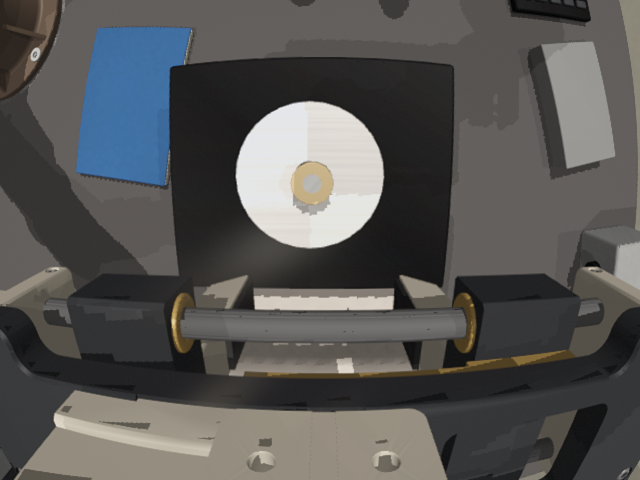

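The wrist view shows the white insert (columns 236–384, rows 101–248) with the small mount on it at (312,184). I'll fit both.

```bash
cat > fit.py <<'E'
from h import *
from scipy.optimize import least_squares
def insert(p,x0,z=.19,box=(225,90,395,262),thr=110,solve_r=True):
    g=p['frame'].min(2); m=np.zeros(g.shape,np.uint8); a,b,c,d=box; m[b:d,a:c]=(g[b:d,a:c]>thr)
    n,l,st,_=cv2.connectedComponentsWithStats(m); i=1+np.argmax(st[1:,4]); cs,_=cv2.findContours((l==i).astype(np.uint8),0,1)
    h=cv2.convexHull(max(cs,key=cv2.contourArea))[:,0].astype(float)
    W=np.array([atz(p,u,z)[:2] for u in h])
    f=lambda v:np.hypot(W[:,0]-v[0],W[:,1]-v[1])-v[2]
    s=least_squares(f,[*x0,.055],loss='soft_l1',f_scale=.0005); return s.x,np.sqrt(np.mean(s.fun**2))
E
python3 - <<'E'
from fit import *
p=np.load('m1.npy',allow_pickle=True).item()
print(insert(p,(.48,-.33)))
f=p['frame'].astype(int); m=((f[...,0]-f[...,2])>30); m[:150]=0;m[215:]=0;m[:,:280]=0;m[:,350:]=0
ys,xs=np.where(m);print(xs.min(),xs.max(),ys.min(),ys.max())
v=((xs.min()+xs.max())/2,(ys.min()+ys.max())/2);print(v,atz(p,v,.21)); print('inlay',atz(p,(312,184),.21))
t=get('top');r=arm.trace('small_mount',t)[0];print(r['conf'],np.array(r['centre'])*S,atz(t,np.array(r['centre'])*S,.203),cv2.boundingRect(r['region'].astype(np.uint8)))
E
python3 go.py .482 -.326 .21
```

```text
(array([ 0.47786177, -0.32207568,  0.05518612]), np.float64(0.00011610756769011903))
291 333 162 204
(np.float64(312.0), np.float64(183.0)) [ 0.4803274  -0.32597212  0.21      ]
inlay [ 0.48024517 -0.32665726  0.21      ]
0.57 [540.992 283.68 ] [ 0.48192442 -0.32836908  0.203     ] (528, 275, 25, 20)
dcm [ 4.26 -0.69  9.68] yaw -0.1122 tilt [0.0004 0.0005] az None
```

Emit:
carry_out(claw=[6,6,6,6,6,6,6,6,6,6,6], delta_pos=[[2.2,-0.4,0],[2,-0.4,0],[0,0,0],[0,0,2.5],[0,0,2.5],[0,0,2],[0,0,1.5],[0,0,1],[0,0,1],[0,0,0],[0,0,0]], angular=[[0,0,0],[0,0,0],[0,0,0],[0,0,0],[0,0,0],[0,0,0],[0,0,0],[0,0,0],[0,0,0],[0,0,0],[0,0,0]])

```text
clock: 24.45
position: [0.4804, -0.328, 0.2021]
ee_rot: [2.344, 2.091, 0.0]
force: [0.7, -1.2, -0.8]
width: 0.652
gripper_force: 0.0
```

```bash
python3 - <<'E'
from h import *
o=arm.observe();print(o['position']); M=R.from_rotvec(o['ee_rot']).as_matrix()
p=get('wrist');save(p,'g4')
print(proj(p,o['position']),proj(p,o['position']+M@[0,0,-.019]))
f=p['frame'].astype(int); m=((f[...,0]-f[...,2])>40); m[:,:262]=0;m[:,385:]=0
for r in (270,280,290,296,303):
    x=np.where(m[r])[0]; print(r,(x.min(),x.max(),(x.min()+x.max())/2) if len(x) else None)
cv2.imwrite('pics/g4c.png',cv2.resize(p['frame'][220:400,200:450,::-1],None,fx=3,fy=3,interpolation=cv2.INTER_CUBIC))
E
python3 go.py .4803 -.3265 .194
```

```text
[ 0.48041813 -0.3280015   0.20210105]
[323.46277777 299.98148726] [323.48522764 318.36668088]
270 (np.int64(300), np.int64(345), np.float64(322.5))
280 (np.int64(295), np.int64(350), np.float64(322.5))
290 (np.int64(292), np.int64(353), np.float64(322.5))
296 (np.int64(290), np.int64(354), np.float64(322.0))
303 (np.int64(290), np.int64(355), np.float64(322.5))
dcm [ 0.15 -0.05  0.84] yaw -0.1141 tilt [ 0.0009 -0.0006] az None
```

View pics/g4c.png

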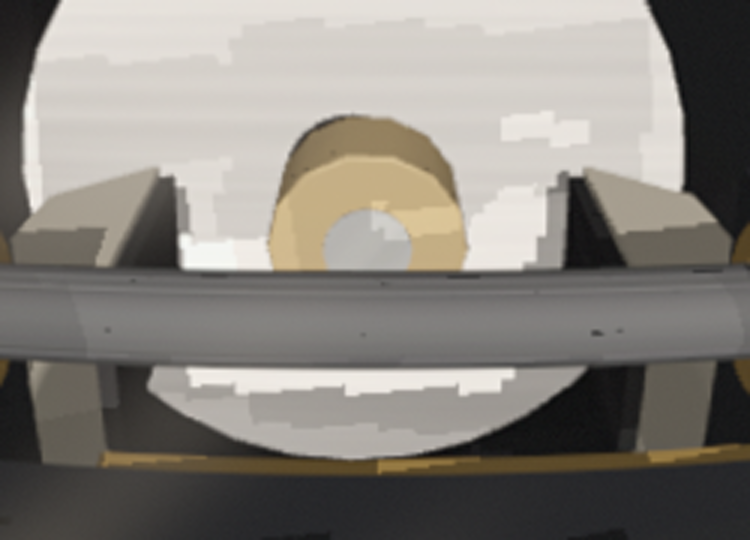

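The mount (columns 290–355) is centred between the fingers; its inlay at about row 303 is 2 mm off the tool axis. I'll shift 2 mm, lower and close.

Emit:
carry_out(claw=[6,6,6,6,2.5,2.5,2.5,2.5,2.5,2.5,2.5,2.5,2.5,2.5], delta_pos=[[0.2,-0.05,0.4],[0,0,0.4],[0,0,0],[0,0,0],[0,0,0],[0,0,0],[0,0,0],[0,0,0],[0,0,0],[0,0,0],[0,0,0],[0,0,0],[0,0,0],[0,0,0]], angular=[[0,0,0],[0,0,0],[0,0,0],[0,0,0],[0,0,0],[0,0,0],[0,0,0],[0,0,0],[0,0,0],[0,0,0],[0,0,0],[0,0,0],[0,0,0],[0,0,0]], force=15)

```text
clock: 25.9
position: [0.48, -0.3257, 0.1938]
ee_rot: [2.344, 2.091, 0.0]
force: [-0.7, -0.0, 1.6]
width: 0.324
gripper_force: 15.0
```

Emit:
carry_out(claw=[2.5,2.5,2.5,2.5,2.5,2.5], delta_pos=[[0,0,-1],[0,0,-3],[0,0,-4],[0,0,-4],[0,0,0],[0,0,0]], angular=[[0,0,0],[0,0,0],[0,0,0],[0,0,0],[0,0,0],[0,0,0]])

```text
clock: 26.5
position: [0.4802, -0.326, 0.3148]
ee_rot: [2.343, 2.09, 0.002]
force: [-0.3, 0.3, -0.9]
width: 0.322
gripper_force: 15.0
```

```bash
python3 - <<'E'
from fit import *
p=get('wrist');save(p,'g5'); print(insert(p,(.48,-.33),box=(200,60,430,268)))
g=p['frame'].astype(int); 
E
python3 go.py .5222 .2302 .3
```

```text
(array([ 0.47783643, -0.32201212,  0.05518745]), np.float64(0.00015310750392788026))
dcm [55.68 -2.11  1.39] yaw -0.1139 tilt [0.0001 0.0004] az None
```

Emit:
carry_out(claw=[2.5,2.5,2.5,2.5,2.5,2.5,2.5,2.5,2.5,2.5,2.5,2.5,2.5,2.5,2.5,2.5,2.5], delta_pos=[[2.5,-0.1,0],[4.3,-0.16,0],[4.3,-0.16,0],[4.3,-0.16,0],[4.3,-0.16,0],[4.3,-0.16,0],[4.3,-0.16,0],[4.3,-0.16,0],[4.3,-0.16,0],[4.3,-0.16,0],[4.3,-0.16,0],[4.3,-0.16,0],[4.3,-0.16,0],[3,-0.1,0],[1.6,0,0],[-3,0,0],[0,0,0]], angular=[[0,0,0],[0,0,0],[0,0,0],[0,0,0],[0,0,0],[0,0,0],[0,0,0],[0,0,0],[0,0,0],[0,0,0],[0,0,0],[0,0,0],[0,0,0],[0,0,0],[0,0,0],[0,0,0],[0,0,0]])

```text
clock: 28.25
position: [0.5224, 0.2252, 0.3132]
ee_rot: [2.349, 2.084, -0.004]
force: [-0.2, -2.1, 0.0]
width: 0.323
gripper_force: 15.0
```

```bash
python3 go.py .5222 .2302 .0075; python3 - <<'E'
from h import *
p=get('wrist');save(p,'t1')
for l in('bottle','canister','tray'):
    print(l,[(np.array(r['centre'])*S,atz(p,np.array(r['centre'])*S,.003),r['conf']) for r in arm.place_of(l,p)[:2]])
E
```

```text
dcm [ 0.59 -0.06 30.57] yaw -0.1191 tilt [-0.001 -0.003] az None
bottle [(array([284.288,  78.384]), array([0.49234428, 0.38472312, 0.003     ]), 0.55)]
canister [(array([302.976, 119.52 ]), array([0.50914112, 0.32916076, 0.003     ]), 0.61), (array([324.288, 136.896]), array([0.53275204, 0.30414337, 0.003     ]), 0.47)]
tray [(array([325.632, 136.08 ]), array([0.53452936, 0.30496688, 0.003     ]), 0.96)]
```

View pics/t1.png

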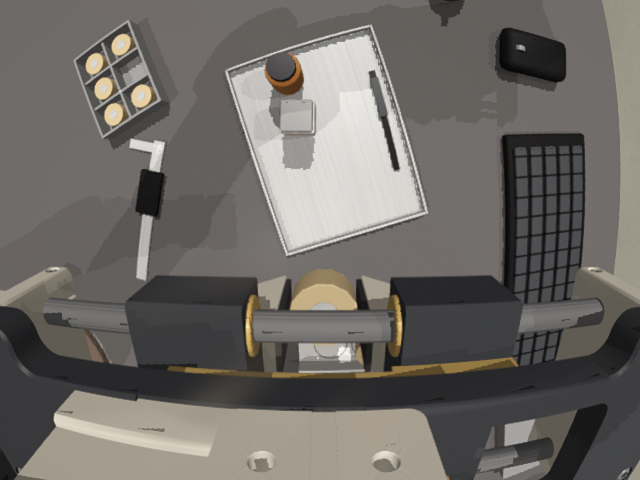

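The bottle (285,70) and canister (297,117) stand upright in the tray, and the near half is empty. I'll put the small mount down there.

Emit:
carry_out(claw=[2.5,2.5,2.5,2.5,2.5,2.5,2.5,2.5,2.5,2.5,2.5,2.5], delta_pos=[[0.3,0,4],[0.2,0,4.5],[0,0,4.5],[0,0,4.5],[0,0,4],[0,0,3],[0,0,2],[0,0,1.5],[0,0,1],[0,0,0.6],[0,0,0],[0,0,0]], angular=[[0,0,0],[0,0,0],[0,0,0],[0,0,0],[0,0,0],[0,0,0],[0,0,0],[0,0,0],[0,0,0],[0,0,0],[0,0,0],[0,0,0]])

```text
clock: 29.65
position: [0.5235, 0.2354, 0.0184]
ee_rot: [2.344, 2.091, 0.002]
force: [0.1, 0.6, -0.1]
width: 0.324
gripper_force: 15.0
```

```bash
python3 go.py .5222 .2302 .0072
```

```text
dcm [-0.53 -0.07  1.12] yaw -0.1141 tilt [0.001  0.0007] az None
```

Emit:
carry_out(claw=[2.5,2.5,2.5,2.5,2.5], delta_pos=[[-0.3,0,0.5],[0,0,0.4],[0,0,0.2],[0,0,0],[0,0,0]], angular=[[0,0,0],[0,0,0],[0,0,0],[0,0,0],[0,0,0]])

```text
clock: 30.15
position: [0.5226, 0.2322, 0.0067]
ee_rot: [-2.344, -2.091, -0.0]
force: [-0.6, 0.8, 0.1]
width: 0.317
gripper_force: 15.0
```

Emit:
carry_out(claw=[5,5,5,5,5,5,5,5,5,5,5,5], delta_pos=[[0,0,0],[0,0,0],[0,0,0],[0,0,0],[0,0,0],[0,0,-1],[0,0,-3],[0,0,-4],[0,0,-4],[0,0,-4],[0,0,0],[0,0,0]], angular=[[0,0,0],[0,0,0],[0,0,0],[0,0,0],[0,0,0],[0,0,0],[0,0,0],[0,0,0],[0,0,0],[0,0,0],[0,0,0],[0,0,0]])

```text
clock: 31.35
position: [0.523, 0.2325, 0.168]
ee_rot: [-2.344, -2.091, -0.004]
force: [0.3, 0.1, -0.8]
width: 0.548
gripper_force: 0.0
```

```bash
python3 go.py .5620 .0095 .17 -.1015; python3 go.py .5620 .0095 .17
```

```text
dcm [-21.71   6.41  -0.23] yaw -0.1139 tilt [0.0018 0.0017] az -0.0124
dcm [-21.71   6.41  -0.23] yaw -0.1139 tilt [0.0018 0.0017] az None
```

Emit:
carry_out(claw=[6.5,6.5,6.5,6.5,6.5,6.5,6.5,6.5,6.5,6.5,6.5,6.5,6.5,6.5,6.5], delta_pos=[[-2.5,0.8,0],[-4.3,1.3,0],[-4.3,1.3,0],[-4.3,1.3,0],[-3.8,1,0],[-2.5,0.7,0],[0,0,0],[0,0,3],[0,0,3],[0,0,3],[0,0,2.2],[0,0,1.6],[0,0,0.7],[0,0,0],[0,0,0]], angular=[[0,0,-0.01],[0,0,0],[0,0,0],[0,0,0],[0,0,0],[0,0,0],[0,0,0],[0,0,0],[0,0,0],[0,0,0],[0,0,0],[0,0,0],[0,0,0],[0,0,0],[0,0,0]])

```text
clock: 32.85
position: [0.5635, 0.0098, 0.032]
ee_rot: [2.334, 2.103, 0.0]
force: [-0.2, -0.2, 0.6]
width: 0.709
gripper_force: 0.0
```

```bash
python3 go.py .562 .0095 .008 -.1015;python3 - <<'E'
from h import *
o=arm.observe();print(o['position']); M=R.from_rotvec(o['ee_rot']).as_matrix()
p=get('wrist');save(p,'g6')
X=o['position'].copy();X[2]=.029;print(proj(p,X))
f=p['frame'].astype(int); m=((f[...,0]-f[...,2])>40); m[:,:255]=0;m[:,392:]=0
for r in (270,280,290,296,303):
    x=np.where(m[r])[0]; print(r,(x.min(),x.max(),(x.min()+x.max())/2) if len(x) else None)
cv2.imwrite('pics/g6c.png',cv2.resize(p['frame'][220:400,200:450,::-1],None,fx=3,fy=3,interpolation=cv2.INTER_CUBIC))
E
```

```text
dcm [-0.05 -0.15  2.4 ] yaw -0.1038 tilt [0. 0.] az -0.0023
[0.5635185  0.00983915 0.03198803]
[323.47508001 297.43796025]
270 (np.int64(285), np.int64(354), np.float64(319.5))
280 (np.int64(281), np.int64(357), np.float64(319.0))
290 (np.int64(278), np.int64(359), np.float64(318.5))
296 (np.int64(278), np.int64(360), np.float64(319.0))
303 (np.int64(279), np.int64(359), np.float64(319.0))
```

View pics/g6c.png

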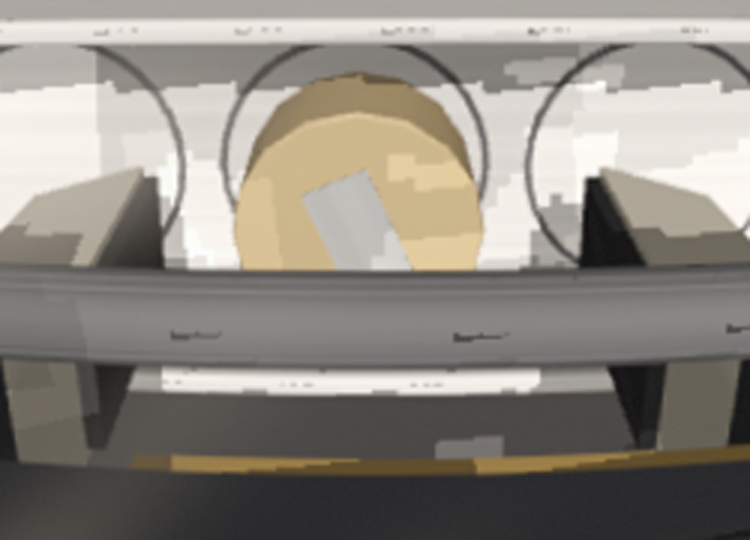

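The mount's widest point is at row 297, on the tool axis. It is 4.5 px (2.2 mm) toward −tool-y, so I'll correct that, lower and grip.

Emit:
carry_out(claw=[6.5,6.5,6.5,6.5,6.5,3.5,3.5,3.5,3.5,3.5,3.5,3.5,3.5,3.5], delta_pos=[[0,-0.22,0],[0,0,1],[0,0,0.9],[0,0,0.5],[0,0,0],[0,0,0],[0,0,0],[0,0,0],[0,0,0],[0,0,0],[0,0,0],[0,0,0],[0,0,0],[0,0,0]], angular=[[0,0,0],[0,0,0],[0,0,0],[0,0,0],[0,0,0],[0,0,0],[0,0,0],[0,0,0],[0,0,0],[0,0,0],[0,0,0],[0,0,0],[0,0,0],[0,0,0]], force=18)

```text
clock: 34.3
position: [0.5614, 0.0098, 0.0079]
ee_rot: [2.334, 2.103, 0.001]
force: [0.1, 0.3, 4.6]
width: 0.429
gripper_force: 18.0
```

Emit:
carry_out(claw=[3.5,3.5,3.5,3.5,3.5,3.5,3.5,3.5,3.5,3.5], delta_pos=[[0,0,-1],[0,0,-3],[0,0,-4.5],[0,0,-4.5],[0,0,-4.5],[0,0,-4.5],[0,0,-4.5],[0,0,-2.5],[0,0,0],[0,0,0]], angular=[[0,0,0],[0,0,0],[0,0,0],[0,0,0],[0,0,0],[0,0,0],[0,0,0],[0,0,0],[0,0,0],[0,0,0]])

```text
clock: 35.3
position: [0.5609, 0.0099, 0.2979]
ee_rot: [-2.334, -2.103, -0.001]
force: [0.1, 0.4, -1.4]
width: 0.428
gripper_force: 18.0
```

```bash
python3 - <<'E'
from h import *
o=arm.observe();print(o['position'],o['gripper_force'],o['width']*9.2)
E
python3 go.py .4778 -.322 .3; python3 go.py .4778 -.37 .3
```

```text
[0.56091056 0.00987277 0.29788371] 18.000053465366364 3.9398369476105133
dcm [-33.87  -4.82  -0.23] yaw -0.104 tilt [0.0003 0.0006] az None
dcm [-38.64  -4.32  -0.24] yaw -0.104 tilt [0.0003 0.0006] az None
```

Emit:
carry_out(claw=[3.5,3.5,3.5,3.5,3.5,3.5,3.5,3.5,3.5,3.5,3.5,3.5,3.5,3.5,3.5,3.5,3.5], delta_pos=[[-2.2,-0.3,0],[-4,-0.57,0],[-4,-0.57,0],[-4,-0.57,0],[-4,-0.57,0],[-4,-0.57,0],[-4,-0.57,0],[-3.9,-0.57,0],[-2.5,-0.35,0],[-1.3,-0.2,0],[0,0,0],[0,0,2],[0,0,3],[0,0,2],[0,0,1.5],[0,0,0],[0,0,0]], angular=[[0,0,0],[0,0,0],[0,0,0],[0,0,0],[0,0,0],[0,0,0],[0,0,0],[0,0,0],[0,0,0],[0,0,0],[0,0,0],[0,0,0],[0,0,0],[0,0,0],[0,0,0],[0,0,0],[0,0,0]])

```text
clock: 37.0
position: [0.4785, -0.3209, 0.2126]
ee_rot: [-2.331, -2.104, -0.0]
force: [0.5, -0.8, -0.9]
width: 0.431
gripper_force: 18.0
```

```bash
python3 go.py .4778 -.322 .1945
```

```text
dcm [-0.12 -0.05  1.81] yaw -0.1023 tilt [-0.0006  0.0008] az None
```

Emit:
carry_out(claw=[3.5,3.5,3.5,3.5,3.5,3.5], delta_pos=[[-0.1,0,0.7],[0,0,0.5],[0,0,0.3],[0,0,0],[0,0,0],[0,0,0]], angular=[[0,0,0],[0,0,0],[0,0,0],[0,0,0],[0,0,0],[0,0,0]])

```text
clock: 37.6
position: [0.4778, -0.3234, 0.1979]
ee_rot: [2.334, 2.103, 0.0]
force: [0.5, -0.2, -0.2]
width: 0.43
gripper_force: 18.0
```

```bash
python3 go.py .4778 -.322 .1942
```

```text
dcm [ 0.14 -0.02  0.37] yaw -0.1042 tilt [ 0.0003 -0.0002] az None
```

Final small correction, then set down, release, lift, and back off so the camera sees the stage.

Emit:
carry_out(claw=[3.5,3.5,3.5,3.5,3.5,6,6,6,6,6], delta_pos=[[0.13,0,0.2],[0,0,0.17],[0,0,0],[0,0,0],[0,0,0],[0,0,0],[0,0,0],[0,0,0],[0,0,0],[0,0,0]], angular=[[0,0,0],[0,0,0],[0,0,0],[0,0,0],[0,0,0],[0,0,0],[0,0,0],[0,0,0],[0,0,0],[0,0,0]])

```text
clock: 38.6
position: [0.4779, -0.322, 0.194]
ee_rot: [2.334, 2.103, 0.0]
force: [-0.0, 0.2, 0.1]
width: 0.655
gripper_force: 0.0
```

Emit:
carry_out(claw=[6,6,6,6,6,6,6], delta_pos=[[0,0,-2],[0,0,-4],[0,0,-4],[-2,0,-1],[-2.5,0,0],[0,0,0],[0,0,0]], angular=[[0,0,0],[0,0,0],[0,0,0],[0,0,0],[0,0,0],[0,0,0],[0,0,0]])

```text
clock: 39.3
position: [0.4729, -0.3669, 0.3038]
ee_rot: [-2.335, -2.101, 0.0]
force: [0.4, 0.6, -0.3]
width: 0.647
gripper_force: 0.0
```

```bash
python3 - <<'E'
from fit import *
p=get('wrist');save(p,'m2'); print(insert(p,(.48,-.32)))
f=p['frame'].astype(int); m=((f[...,0]-f[...,2])>30).astype(np.uint8); m[:90]=0;m[260:]=0;m[:,:230]=0;m[:,390:]=0
n,l,st,ce=cv2.connectedComponentsWithStats(m); i=1+np.argmax(st[1:,4]); x,y,w,h,_=st[i]; print(st[i])
c=(x+(w-1)/2,y+(h-1)/2); print(atz(p,c,.215),atz(p,c,.21))
h=cv2.convexHull(np.argwhere(l==i)[:,::-1].astype(np.float32))
W=np.array([atz(p,u,.215)[:2] for u in h[:,0]],np.float32); print(cv2.minEnclosingCircle(W))
cv2.imwrite('pics/m2c.png',cv2.resize(p['frame'][80:270,200:430,::-1],None,fx=3,fy=3,interpolation=cv2.INTER_CUBIC))
print(arm.observe()['position'])
E
```

```text
(array([ 0.47782135, -0.32209918,  0.05524873]), np.float64(0.00010194644304441797))
[ 295  152   59   60 2245]
[ 0.47799775 -0.32160133  0.215     ] [ 0.4779553  -0.32207706  0.21      ]
((0.47775012254714966, -0.32179808616638184), 0.019931837916374207)
[ 0.47322929 -0.36617291  0.30358938]
```

View pics/m2c.png

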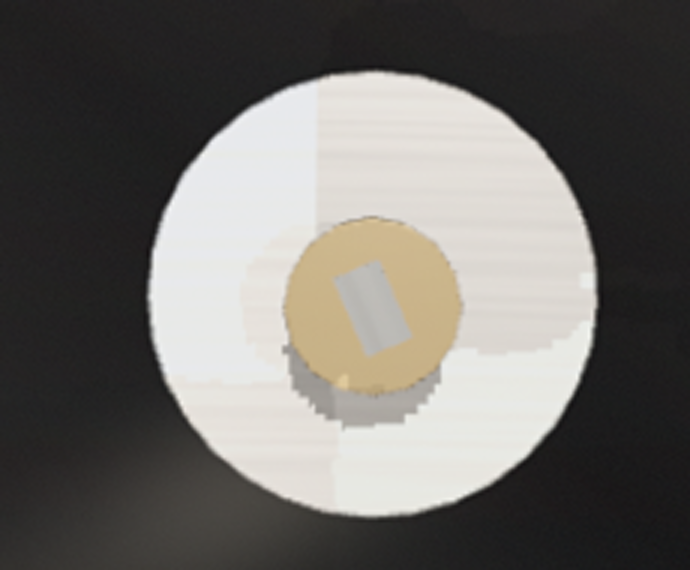

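The large mount stands within 0.5 mm of the insert centre (mount top at crop (373,306)). Next I'll fetch the canister.

```bash
python3 go.py .5059 .3277 .3036 -.114; python3 go.py .5059 .3277 .0368
```

```text
dcm [ 6.935e+01 -3.970e+00  6.000e-02] yaw -0.1042 tilt [-0.0005  0.0008] az 0.0098
dcm [69.33 -3.95 26.74] yaw -0.1042 tilt [-0.0005  0.0008] az None
```

Emit:
carry_out(claw=[6.5,6.5,6.5,6.5,6.5,6.5,6.5,6.5,6.5,6.5,6.5,6.5,6.5,6.5,6.5,6.5,6.5,6.5,6.5], delta_pos=[[2.5,-0.2,0],[4.5,-0.25,0],[4.5,-0.25,0],[4.5,-0.25,0],[4.5,-0.25,0],[4.5,-0.25,0],[4.5,-0.25,0],[4.5,-0.25,0],[4.5,-0.25,0],[4.5,-0.25,0],[4.5,-0.25,0],[4.5,-0.25,0],[4.5,-0.25,0],[4.5,-0.25,0],[4.5,-0.25,0],[2.5,-0.25,0],[1.35,0,0],[0,0,0],[0,0,0]], angular=[[0,0,0],[0,0,0],[0,0,0],[0,0,0],[0,0,0],[0,0,0],[0,0,0],[0,0,0],[0,0,0],[0,0,0],[0,0,0],[0,0,0],[0,0,0],[0,0,0],[0,0,0],[0,0,0],[0,0,0.01],[0,0,0],[0,0,0]])

```text
clock: 41.25
position: [0.5061, 0.3255, 0.304]
ee_rot: [2.345, 2.089, -0.001]
force: [0.4, -0.9, -0.2]
width: 0.706
gripper_force: 0.0
```

Emit:
carry_out(claw=[6.5,6.5,6.5,6.5,6.5,6.5], delta_pos=[[0,0,4],[0,0,4.5],[0,0,4],[0,0,2],[0,0,0],[0,0,0]], angular=[[0,0,0],[0,0,0],[0,0,0],[0,0,0],[0,0,0],[0,0,0]])

```text
clock: 41.85
position: [0.5068, 0.3257, 0.1602]
ee_rot: [2.346, 2.088, 0.001]
force: [-0.1, 0.4, 0.6]
width: 0.707
gripper_force: 0.0
```

```bash
python3 go.py .5059 .3277 .0368 -.114
```

```text
dcm [ 0.19 -0.12 12.34] yaw -0.1163 tilt [0.0008 0.0001] az -0.0023
```

Emit:
carry_out(claw=[6.5,6.5,6.5,6.5,6.5,6.5,6.5,6.5,6.5], delta_pos=[[0.19,-0.1,2],[0,0,3],[0,0,3],[0,0,2],[0,0,1.5],[0,0,0.8],[0,0,0],[0,0,0],[0,0,0]], angular=[[0,0,0],[0,0,0],[0,0,0],[0,0,0],[0,0,0],[0,0,0],[0,0,0],[0,0,0],[0,0,0]])

```text
clock: 42.75
position: [0.506, 0.3294, 0.0372]
ee_rot: [2.345, 2.091, 0.003]
force: [0.4, -1.0, 0.4]
width: 0.709
gripper_force: 0.0
```

```bash
python3 go.py .5059 .3277 .0368 -.114
```

```text
dcm [-0.17  0.01  0.04] yaw -0.1142 tilt [0.0014 0.0011] az -0.0002
```

Emit:
carry_out(claw=[6.5,6.5,6.5,3.4,3.4,3.4,3.4,3.4,3.4,3.4,3.4,3.4,3.4], delta_pos=[[-0.15,0,0.04],[0,0,0],[0,0,0],[0,0,0],[0,0,0],[0,0,0],[0,0,0],[0,0,0],[0,0,0],[0,0,0],[0,0,0],[0,0,0],[0,0,0]], angular=[[0,0,0],[0,0,0],[0,0,0],[0,0,0],[0,0,0],[0,0,0],[0,0,0],[0,0,0],[0,0,0],[0,0,0],[0,0,0],[0,0,0],[0,0,0]], force=20)

```text
clock: 44.05
position: [0.505, 0.3276, 0.0356]
ee_rot: [-2.344, -2.091, 0.0]
force: [0.3, 0.4, -1.1]
width: 0.414
gripper_force: 19.9
```

Emit:
carry_out(claw=[3.4,3.4,3.4,3.4,3.4,3.4,3.4,3.4,3.4,3.4,3.4,3.4,3.4,3.4,3.4,3.4], delta_pos=[[0,0,-1],[0,0,-3],[0,0,-3],[0,0,-3],[0,0,0],[-2.5,0.3,0],[-4.2,0.5,0],[-4.2,0.5,0],[-4.2,0.5,0],[-4.2,0.5,0],[-4.2,0.5,0],[-4,0.5,0],[-2.2,0.3,0],[-1,0.1,0],[0,0,0],[0,0,0]], angular=[[0,0,0],[0,0,0],[0,0,0],[0,0,0],[0,0,0],[0,0,0],[0,0,0],[0,0,0],[0,0,0],[0,0,0],[0,0,0],[0,0,0],[0,0,0],[0,0,0],[0,0,0],[0,0,0]])

```text
clock: 45.65
position: [0.5068, 0.0199, 0.1354]
ee_rot: [-2.343, -2.092, -0.0]
force: [-0.2, 1.4, -0.4]
width: 0.416
gripper_force: 19.9
```

```bash
python3 go.py .5073 .0185 .0377 -.116
```

```text
dcm [-0.14  0.07  9.77] yaw -0.1128 tilt [-0.0004  0.0007] az 0.0032
```

Emit:
carry_out(claw=[3.4,3.4,3.4,3.4,3.4,3.4,3.4,3.4], delta_pos=[[-0.1,0.05,2],[0,0,3],[0,0,2],[0,0,1.2],[0,0,0.8],[0,0,0],[0,0,0],[0,0,0]], angular=[[0,0,0],[0,0,0],[0,0,0],[0,0,0],[0,0,0],[0,0,0],[0,0,0],[0,0,0]])

```text
clock: 46.45
position: [0.5079, 0.0175, 0.0464]
ee_rot: [2.344, 2.091, 0.002]
force: [0.2, 0.7, -1.3]
width: 0.415
gripper_force: 19.9
```

```bash
python3 go.py .5073 .0185 .0368 -.115
```

```text
dcm [ 0.09 -0.07  0.96] yaw -0.1139 tilt [0.0015 0.0004] az 0.0011
```

Emit:
carry_out(claw=[3.4,3.4,3.4,3.4,3.4], delta_pos=[[0.09,-0.06,0.4],[0,0,0.3],[0,0,0.2],[0,0,0],[0,0,0]], angular=[[0,0,0],[0,0,0],[0,0,0],[0,0,0],[0,0,0]])

```text
clock: 46.95
position: [0.5067, 0.0182, 0.0365]
ee_rot: [-2.345, -2.091, 0.0]
force: [-0.4, -0.1, -1.6]
width: 0.416
gripper_force: 19.9
```

```bash
python3 go.py .5073 .0185 .0368 -.115; python3 -c "
from h import *
print(arm.observe()['force'])"
```

```text
dcm [ 0.03  0.05 -0.03] yaw -0.1142 tilt [-0. -0.] az 0.0008
[-0.35795445 -0.12712602 -1.55911244]
```

Emit:
carry_out(claw=[6.5,6.5,6.5,6.5,6.5,6.5,6.5,6.5,6.5,6.5], delta_pos=[[0,0.03,0],[0,0,0],[0,0,0],[0,0,0],[0,0,0],[0,0,-2],[0,0,-3.5],[0,0,-3.5],[0,0,-3.4],[0,0,0]], angular=[[0,0,0],[0,0,0],[0,0,0],[0,0,0],[0,0,0],[0,0,0],[0,0,0],[0,0,0],[0,0,0],[0,0,0]])

```text
clock: 47.95
position: [0.5096, 0.0181, 0.1645]
ee_rot: [2.342, 2.089, 0.009]
force: [-0.0, 0.1, 0.3]
width: 0.71
gripper_force: 0.0
```

Emit:
carry_out(claw=[6.5,6.5,6.5,6.5,6.5,6.5,6.5,6.5,6.5,6.5,6.5,6.5,6.5], delta_pos=[[2.5,-0.4,0],[4.3,-0.6,0],[4.3,-0.6,0],[4.3,-0.6,0],[4.3,-0.6,0],[4.3,-0.6,0],[4.3,-0.6,0],[4.3,-0.6,0],[2.3,-0.6,0],[1.2,-0.3,0],[0,0,0],[0,0,0],[0,0,0]], angular=[[0,0,0],[0,0,0],[0,0,0],[0,0,0],[0,0,0],[0,0,0],[0,0,0],[0,0,0],[0,0,0],[0,0,0],[0,0,-0.01],[0,0,0],[0,0,0]])

```text
clock: 49.25
position: [0.4943, 0.3809, 0.1608]
ee_rot: [2.337, 2.099, -0.0]
force: [0.2, -0.8, -0.1]
width: 0.707
gripper_force: 0.0
```

```bash
python3 go.py .4968 .3827 .0367 -.104
```

```text
dcm [ 0.21  0.23 12.41] yaw -0.107 tilt [ 0.0002 -0.0005] az -0.003
```

Emit:
carry_out(claw=[6.5,6.5,6.5,6.5,6.5,6.5,6.5,6.5,6.5], delta_pos=[[0.15,0.23,2],[0,0,3],[0,0,3],[0,0,2],[0,0,1.5],[0,0,0.8],[0,0,0],[0,0,0],[0,0,0]], angular=[[0,0,0],[0,0,0],[0,0,0],[0,0,0],[0,0,0],[0,0,0],[0,0,0],[0,0,0],[0,0,0]])

```text
clock: 50.15
position: [0.4967, 0.3848, 0.0387]
ee_rot: [2.334, 2.103, 0.003]
force: [-0.4, 0.1, 0.5]
width: 0.707
gripper_force: 0.0
```

```bash
python3 go.py .4968 .3827 .0367 -.104
```

```text
dcm [-0.21  0.04  0.2 ] yaw -0.1042 tilt [0.0014 0.0012] az -0.0002
```

Emit:
carry_out(claw=[6.5,6.5,6.5,3.5,3.5,3.5,3.5,3.5,3.5,3.5,3.5,3.5], delta_pos=[[-0.18,0.02,0.15],[0,0,0],[0,0,0],[0,0,0],[0,0,0],[0,0,0],[0,0,0],[0,0,0],[0,0,0],[0,0,0],[0,0,0],[0,0,0]], angular=[[0,0,0],[0,0,0],[0,0,0],[0,0,0],[0,0,0],[0,0,0],[0,0,0],[0,0,0],[0,0,0],[0,0,0],[0,0,0],[0,0,0]], force=20)

```text
clock: 51.35
position: [0.496, 0.3826, 0.0361]
ee_rot: [-2.334, -2.103, -0.0]
force: [0.4, 0.1, -0.2]
width: 0.431
gripper_force: 20.0
```

Emit:
carry_out(claw=[3.5,3.5,3.5,3.5,3.5,3.5,3.5,3.5,3.5,3.5,3.5,3.5,3.5,3.5,3.5,3.5,3.5], delta_pos=[[0,0,-1],[0,0,-3],[0,0,-3],[0,0,-3],[0,0,0],[-2.5,1,0],[-4.05,1.73,0],[-4.05,1.73,0],[-4.05,1.73,0],[-4.05,1.73,0],[-4.05,1.73,0],[-4.05,1.73,0],[-4.05,1.73,0],[-3.5,1.6,0],[-2,0.86,0],[0,0,0],[0,0,0]], angular=[[0,0,0],[0,0,0],[0,0,0],[0,0,0],[0,0,0],[0,0,0],[0,0,0],[0,0,0],[0,0,0],[0,0,0],[0,0,0],[0,0,0],[0,0,0],[0,0,0],[0,0,0],[0,0,0],[0,0,0]])

```text
clock: 53.05
position: [0.6126, 0.0047, 0.1358]
ee_rot: [-2.335, -2.101, 0.001]
force: [0.3, 0.3, -1.2]
width: 0.43
gripper_force: 20.0
```

```bash
python3 go.py .6139 .005 .0377 -.104
```

```text
dcm [0.04 0.14 9.81] yaw -0.1053 tilt [-0.001   0.0003] az -0.0013
```

Emit:
carry_out(claw=[3.5,3.5,3.5,3.5,3.5,3.5,3.5,3.5], delta_pos=[[0,0.1,2],[0,0,3],[0,0,2],[0,0,1.2],[0,0,0.8],[0,0,0],[0,0,0],[0,0,0]], angular=[[0,0,0],[0,0,0],[0,0,0],[0,0,0],[0,0,0],[0,0,0],[0,0,0],[0,0,0]])

```text
clock: 53.85
position: [0.6147, 0.0049, 0.0471]
ee_rot: [2.333, 2.102, 0.002]
force: [-0.4, 0.6, -1.6]
width: 0.437
gripper_force: 20.0
```

```bash
python3 go.py .6139 .005 .0373 -.104
```

```text
dcm [ 0.   -0.09  0.98] yaw -0.104 tilt [0.0016 0.0002] az 0.0
```

Emit:
carry_out(claw=[3.5,3.5,3.5,3.5,3.5], delta_pos=[[0,-0.06,0.4],[0,0,0.3],[0,0,0.2],[0,0,0],[0,0,0]], angular=[[0,0,0],[0,0,0],[0,0,0],[0,0,0],[0,0,0]])

```text
clock: 54.35
position: [0.6135, 0.0048, 0.0371]
ee_rot: [-2.334, -2.103, 0.0]
force: [0.6, -0.2, -0.3]
width: 0.433
gripper_force: 20.0
```

```bash
python3 go.py .6139 .005 .0373 -.104
```

```text
dcm [ 0.02  0.04 -0.02] yaw -0.1042 tilt [-0.  0.] az -0.0002
```

Emit:
carry_out(claw=[6.5,6.5,6.5,6.5,6.5,6.5,6.5,6.5,6.5,6.5,6.5,6.5,6.5,6.5,6.5], delta_pos=[[0,0.03,0],[0,0,0],[0,0,0],[0,0,0],[0,0,0],[0,0,-2],[0,0,-4],[0,0,-4],[0,0,-4],[0,0,-4],[-3.2,-2.8,0],[-3.2,-2.8,0],[0,0,0],[0,0,0],[0,0,0]], angular=[[0,0,0],[0,0,0],[0,0,0],[0,0,0],[0,0,0],[0,0,0],[0,0,0],[0,0,0],[0,0,0],[0,0,0],[0,0,0],[0,0,0],[0,0,0],[0,0,0],[0,0,0]])

```text
clock: 55.85
position: [0.552, -0.0521, 0.2171]
ee_rot: [-2.333, -2.104, -0.001]
force: [-0.2, 0.4, -0.4]
width: 0.708
gripper_force: 0.0
```

```bash
python3 - <<'E'
from h import *
np.set_printoptions(precision=4,suppress=True)
p=get('wrist');a=np.load('w3.npy',allow_pickle=True).item()
print(arm.observe()['position'],arm.observe()['width'])
# compare cap (dark blob) and lid (grey) positions before/after
for q in(a,p):
    f=q['frame'].astype(int)
    X=proj(q,(.6125,.0055,.09)).astype(int);d=28;s=f[X[1]-d:X[1]+d,X[0]-d:X[0]+d]
    m=(s.max(2)<75).astype(np.uint8);n,l,st,ce=cv2.connectedComponentsWithStats(m);i=l[d,d];print('cap',st[i],atz(q,ce[i]+X-d,.09))
    X=proj(q,(.507,.0199,.084)).astype(int);s=f[X[1]-d:X[1]+d,X[0]-d:X[0]+d]
    g=s[d-8:d+8,d-8:d+8].reshape(-1,3).mean(0);m=(np.abs(s-g).max(2)<22).astype(np.uint8);n,l,st,ce=cv2.connectedComponentsWithStats(m);i=l[d,d]
    r=cv2.minAreaRect(np.argwhere(l==i)[:,::-1].astype(np.float32));print('lid',st[i],r,atz(q,np.array(r[0])+X-d,.084))
A=a['frame'][60:260,190:450,::-1];B=p['frame'][60:260,190:450,::-1]
cv2.imwrite('pics/cmp.png',cv2.resize(np.vstack([A,B]),None,fx=1.5,fy=1.5,interpolation=cv2.INTER_CUBIC)); 
t=get('top');s=get('side')
cv2.imwrite('pics/fin.png',cv2.resize(np.hstack([s['frame'],t['frame']]),(800,300))[:,:,::-1])
C=cv2.resize(np.vstack([A,B]),(390,600));D=np.vstack([cv2.resize(z['frame'],(400,300)) for z in(s,t)])[:,:,::-1]
cv2.imwrite('pics/all.png',np.hstack([C,D]))
E
```

```text
[ 0.5521 -0.0519  0.217 ] 0.707111195199274
cap [  9  13  38  35 785] [0.6123 0.002  0.09  ]
lid [   0    4   54   52 1841] ((26.5, 29.5), (51.0, 53.0), 90.0) [0.5057 0.0192 0.084 ]
cap [  8  13  39  36 950] [0.6123 0.0033 0.09  ]
lid [   0    4   55   48 1869] ((27.0, 27.5), (47.0, 54.0), 90.0) [0.5059 0.0212 0.084 ]
```

View pics/all.png

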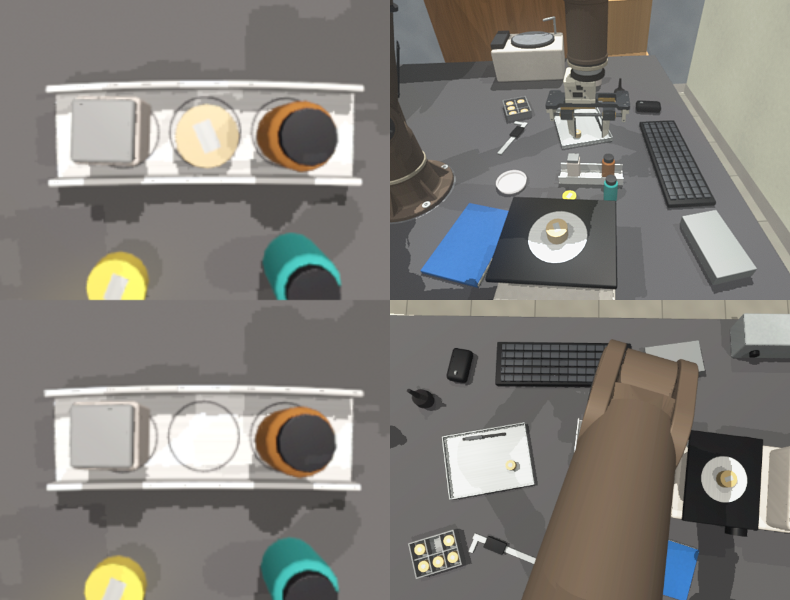

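The before and after crops agree: canister and bottle are back on their rings within 1–2 mm. The small mount stands in the tray, the large mount is centred on the stage, and the gripper is open and clear.

```bash
python3 -c "
from cell import arm
print(arm.sign_off())"
```

```text
the job is handed in; nothing more can be done
None
```

The specimen is changed and the job handed in at about 56 s: the large mount is centred on the stage to within about 0.5 mm, the small mount is in the tray, and the bottle and canister are back in the channel within 1–2 mm of where they stood.

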